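Load a six-cup pan and step one column under the depositor nozzle

TASK

Draw the six-cup pan out from under the shelf riser, set it down on the worktop clear of the riser and let go of it, then lay it in the carrier of the batter depositor with its tab to the front. Pull up the index knob, slide the carriage to its last notch on the right and let the pin drop fully home. Then slide the carrier to bring the pan's left column of cups under the nozzle one after the other, the far cup first, then the middle and last the near one, each centred and kept there for about a second, the time a filling takes; leave the near cup under the nozzle, and everything else on the worktop where it stands.

Things in the scene. Friction and masses are not known exactly. Their poses are not given: they have to be found in the camera images.
- pan: Plain cast aluminium baking pan, 154 x 110 x 32 mm (160 x 116 over its rim), 0.25-0.45 kg: 2 columns of 3 cups, each 41 (x) x 44 (y) mm, 28 mm deep. A tab handle sticks out at -x. The web between the columns, 10 mm thick, top at z = 32 mm, can be pinched at the pan's centre (centre of mass), fingers in the two middle cups. Origin: centre of underside; x away from the tab, y to the left column.
- pan_tab (a point): Grip point in the middle of the pan's tab, at (-110, 0, 22) mm in the pan's frame. The tab is 30 mm wide (y), 12 mm thick (z 16 to 28 mm) and runs from x = -77 to -128 mm; at the start it sticks out at the riser's front, the rest of the pan being under the board.
- cup_far_left (a point): Centre of the mouth of the left column's far cup (farthest from the tab), at (50, 27, 32) mm in the pan's frame. Left is seen with the tab towards you.
- cup_middle_left (a point): Centre of the mouth of the left column's middle cup, at (0, 27, 32) mm in the pan's frame.
- cup_near_left (a point): Centre of the mouth of the left column's near cup (next to the tab's side), at (-50, 27, 32) mm in the pan's frame.
- riser: Fixed bamboo shelf riser: board 160 mm deep (x) x 260 mm wide, underside 60 mm, top 74 mm above the worktop, on two side panels 222 mm apart, open at the front. Origin: on the worktop under the board's centre; -x is the open front (edge at x = -80 mm), so a pan pulled to x = -165 mm is clear. Two tins stand on its rear half.
- depositor: Fixed batter depositor with slide table. Origin on the worktop; x to the column at the back, y (left) to the loading end. Base plate x -160 to 200, y -190 to 250 mm. A spout 16 mm thick comes forward at z = 172 mm from the column (x = 172, y = -85 mm) and turns down at x = 0 to the nozzle; the hopper on the column is 98 mm wide, top at z = 340 mm.
- nozzle (a point): Tip of the fixed downward nozzle (12 mm wide), at (0, -85, 112) mm in the depositor's frame, 18 mm above the rim of a pan that lies in the carrier.
- carriage (a joint): Lower carriage, m: 0 at the loading end, grows as it runs along the depositor's -y (right). Its spring plunger locks it in three notches of the bar at the front: 0 (start), 0.17 and 0.22 (last; there the left column of a loaded pan is in line with the nozzle, the right one at 0.17). Slides with about 2 N when the plunger is up; stops at -0.004 and 0.224.
- plunger (a joint): Lift of the index plunger, m: 0 pin fully down in a notch, 0.016 fully up. The pin clears the bar above 0.011; let down between notches it rides on the bar at 0.010. The spring pulls down with 4 N at 0, 6 N at full lift. 1.2 mm play in a notch each way.
- plunger_knob (a point): Middle of the plunger's black mushroom knob (28 mm wide, from 73 to 100 mm above the worktop when down), the height to grip it. It stands on the carriage's front left bracket (top at 55 mm), at depositor x = -130, y = 215 mm with the carriage at 0, and moves with carriage and plunger. Fingers have room before and behind it (closing along depositor x).
- carrier (a joint): Upper carrier (sheet-steel tray for the pan) on the carriage, m: grows as it slides along the depositor's +x, away from the robot; -0.060 to 0.060. Stays where it is left, slides with about 2 N. A loaded pan's far, middle and near cups are under the nozzle at about -0.05, 0 and 0.05.
- bay (a point): Centre of the carrier's bay, on its floor 62 mm above the worktop, axes as the depositor's; moves with carriage and carrier. Floor 158 x 114 mm between flared lips 13 mm high: a pan let down within 4 mm drops home, with 2 mm play a side, its origin at the bay's centre, axes alike. The tab comes out between the two front (-x) lips (54 mm gap); it fits no other way.
- carrier_handle (a point): Middle of the carrier's upright black handle (22 mm wide, 34 mm tall, from 75 to 109 mm above the worktop), the height to grip it; fixed to the carrier at (-170, -12, 30) mm from the bay's centre. Fingers can close along depositor y or x.
- tuna_tin: Low tin, 86 x 86 x 40 mm, on the riser; origin centre of its underside. To be left alone.
- red_tin: Tin, 75 x 75 x 58 mm, on the riser; origin centre of its underside. To be left alone.
- mug: Mug with a handle, 86 x 121 x 99 mm, at the left front; origin centre of its underside. To be left alone.
- salt_shaker: Salt shaker, 44 x 44 x 90 mm, at the front; origin centre of its underside. To be left alone.
- honey_jar: Jar with a screw lid, 58 x 62 x 86 mm, at the front (it or the salt shaker left, the other right); origin centre of its underside. To be left alone.
- lime: Lime, 57 x 46 x 45 mm, at the front; origin centre of its underside. To be left alone.
- teaspoon: Steel teaspoon lying flat, 130 x 27 x 11 mm, at the front; origin centre of its underside. To be left alone.

How it is judged (in metres and radians):
On the way, in this order (a step that is already met when the one before it is completed fails the run):
1. the pan is drawn out clear of the riser and rests flat on the worktop, let go (x of pan in the frame of riser below -0.155 m and height (world z) of pan below 0.005 m and angle between pan's own z axis and vertical below 0.05 rad and contact force between the fingers and pan below 0.3 N and linear speed of pan below 0.02 m/s), for 0.2 s.
2. the pan lies home in the carrier's bay, tab to the front, let go (horizontal distance between pan and bay below 0.006 m and z of pan in the frame of bay between -0.004 and 0.004 m and x of pan_tab in the frame of bay below -0.1 m and y of pan_tab in the frame of bay between -0.01 and 0.01 m and angle between pan's own z axis and vertical below 0.05 rad and contact force between the fingers and pan below 0.3 N), for 0.2 s.
3. the carriage stands at its last notch with the plunger's pin fully down in it, the knob let go (value of joint carriage between 0.216 and 0.224 m and value of joint plunger below 0.003 m and contact force between the fingers and anything else below 0.3 N), for 0.2 s.
4. the far cup of the left column stands under the nozzle, its centre within 8 mm, for 0.8 s (horizontal distance between cup_far_left and nozzle below 0.008 m and value of joint carriage between 0.216 and 0.224 m and value of joint plunger below 0.003 m), for 0.8 s.
5. the middle cup of the left column stands under the nozzle, its centre within 8 mm, for 0.8 s (horizontal distance between cup_middle_left and nozzle below 0.008 m and value of joint carriage between 0.216 and 0.224 m and value of joint plunger below 0.003 m), for 0.8 s.
At the end, for the whole second after the job is handed in: Pan home in the bay, tab to the front (within 6 mm of its centre, 4 mm of its floor, level); carriage at its last notch (0.22, within 4 mm), pin down (under 3 mm); the left column's near cup under the nozzle (centre within 8 mm); all at rest and let go (all of step 2 and horizontal distance between cup_near_left and nozzle below 0.008 m and value of joint carriage between 0.216 and 0.224 m and value of joint plunger below 0.003 m and linear speed of pan below 0.01 m/s); the robot touches nothing.
It fails at once if something else on the worktop or the riser is shifted by more than 25 mm (distance of any of tuna_tin, red_tin, mug, salt_shaker, honey_jar, lime, teaspoon from where it was at the start of the episode above 0.025 m).
It also fails if it takes over 72 s, if anything falls off the work surface, if the arm or the gripper's body presses on something with over 40 N, if the wrist force passes 120 N, or if a joint passes its speed limit or range.

ROBOT

A 6-joint arm with a two-finger parallel gripper is mounted at the origin on a cart in front of the work surface, level with it; the furniture and walls round the work are solid. World frame = base frame: x ahead of the robot, y to its left, z up, the work surface at z = 0. Lengths are in mm, angles in rad, forces in N, time in s.
With the tool pointing down it reaches from about 425 to 1125 mm from the base axis. Payload 14.9 kg.
Tool frame: the origin (TCP) lies midway between the tips of the shut fingers; the grasp point (between the pads) lies 19 mm behind it; z points along the fingers, y is the line along which they close (so a half turn about z gives the same grasp; the last joint's range is limited). The gripper opens to 91 mm and grips with 3 to 60 N. Pads are 32 mm wide; open, the fingers measure 118 mm over their backs; the gripper's body (76 mm by 178 mm) begins 60 mm behind the grasp point.
Start: joints at [-1.322, 0.379, 1.734, -0, 1.028, -0.033], TCP at [194.655, -672.404, 213.932] pointing down, gripper open.
Joint ranges: [-2.77, 2.77], [-0.74, 2.19], [0, 2.66], [-1.06, 4.2], [0.31, 2.87], [-3.08, 3.08]. Speed limits (rad/s): [1.89, 1.89, 2.39, 3.14, 3.14, 3.14].

INTERFACE

Orientations are given as a unit quaternion [x, y, z, w].
In Python, from cell import env gives the robot as it stands.
- The arm moves only by the shell command python3 nudge.py 'ROWS' [OPENING] [FORCE]. ROWS is a JSON list of rows, 1 to 20 of them, each an object with the fields tx, ty, tz (the shift in units of 5 mm), wx, wy, wz (a rotation vector in units of 0.2 rad); a field left out counts as zero; each row shifts and turns the commanded pose from where the row before left it, along the tool's axes as they then stand; what a row does not reach is not made up. A row lasts 1/8 s, in which the tool goes at most 62.5 mm and 0.188 rad, less where a joint would pass 70% of its speed; a pose out of reach is approached as far as the arm can. OPENING is the finger opening in mm, set as the command begins (- or left out keeps the last). The fingers move at their own pace and stop on an object; FORCE is the grip in N (left out, the last holds). Time passes only in rows, so rows that do not move let the fingers close. It prints the time, the measured TCP pose, the force, the opening and the grip force at its end. Input that does not fit is refused with a message, and nothing moves.
- env.get_obs(): the state, without advancing time (a new reading comes with each control period).
- env.capture(name): name is "scene" or "top" or "wrist"; returns the picture (480x640x3 uint8, red, green, blue); there is no depth.
- env.camera_params(name): a dict with "intrinsics" (3x3 intrinsics, pixels), "k1" (the pictures are not rectified: a ray, as slopes to the right and down, at radius r is drawn at 1 + k1 r^2 times it, then the intrinsics apply), "xyz" and "rotation" of the camera in the world; the wrist camera has in their place "tool_from_camera" (4x4, takes a point from camera to tool coordinates, whose origin is the TCP and whose axes are the flange's). Camera axes: x right, y up, looking along -z (the intrinsics and any distortion apply to the point x, -y, -z); pixel columns grow to the right and rows downward; lengths in mm; the calibration is good to about 2 mm. A picture is of the moment at which its call begins: read the wrist's pose just before it. camera_params takes no time and is no camera call.
- env.job_done(): hands the job in; it is judged then, once.
The state is a dict: "time": time; "joints": joint angles; "qd": joint speeds; "joint_efforts": joint torques, N m; "tcp_pos": TCP position; "tcp_rot": TCP orientation; "ft_force": force on the tool from outside, world axes, zero at the start; "moment": the same for the moment, N m; "opening": finger opening in mm; "grip_force": force on a finger pad.
Only numpy, scipy, OpenCV 4.12 (cv2) and the standard library are available. Lean on these libraries where they do the work, as an engineer would, in place of code of your own. Each camera call takes 0.05 s, during which the arm holds its last target. There are 200 camera calls.

## Working session

There is one attempt and no reset: what is moved stays moved. The work goes in short steps, Python scripts to look and compute and a shell command to move; the robot and the scene stay as the last step left them, time stands still between calls to the robot, and variables do not carry over. Pictures are saved under pics/ and viewed, at most 10 in all, crops included, and the job is handed in when it is done.

```bash
ls; mkdir -p pics; python3 - <<'E'
from cell import env
import cv2,json
for n in ("top","scene"):
    p=env.camera_params(n); print(n,{k:(v.tolist() if hasattr(v,'tolist') else v) for k,v in p.items()})
    cv2.imwrite(f"pics/{n}0.png",env.capture(n)[:,:,::-1])
p=env.camera_params("wrist");print({k:(v.tolist() if hasattr(v,'tolist') else v) for k,v in p.items()})
o=env.get_obs();print(o["time"],o["tcp_pos"],o["tcp_rot"])
E
```

```text
cell.py
nudge.py
pics
top {'intrinsics': [[576.981724782776, 0.0, 315.564375240403], [0.0, 576.981724782776, 245.31322955090062], [0.0, 0.0, 1.0]], 'k1': -0.13169101188550936, 'xyz': [249.6504366991652, -26.510403375464314, 2016.8364074713802], 'rotation': [-0.0528147804042943, 0.04535236862766442, 0.709841581716021, -0.7009127552681604]}
scene {'intrinsics': [[552.1804308617077, 0.0, 311.7754025864195], [0.0, 552.1804308617077, 238.16197960016794], [0.0, 0.0, 1.0]], 'k1': -0.08790298225840933, 'xyz': [-602.691750317336, -776.4162288536663, 1104.7741315172877], 'rotation': [0.40195432345591536, -0.21329987277953558, -0.41351008923337795, 0.7886350817897558]}
{'intrinsics': [[426.2748155290764, 0.0, 321.4018255099747], [0.0, 426.2748155290764, 232.58628347500132], [0.0, 0.0, 1.0]], 'k1': -0.0685169991100152, 'tool_from_camera': [[-0.0005994732206005761, 0.9612455827829929, 0.27569289111625955, 77.41094225899364], [0.99999977490268, 0.0006593278343157107, -0.00012442425534435226, -0.9614886727901117], [-0.0003013742626764622, 0.2756927544695196, -0.961245761658569, -171.39482441358135], [0.0, 0.0, 0.0, 1.0]]}
0.1 [ 194.57070262 -672.05680106  213.34968541] [ 9.90093182e-01  1.40410970e-01 -3.71773272e-05 -4.98713459e-04]
```
View pics/top0.png

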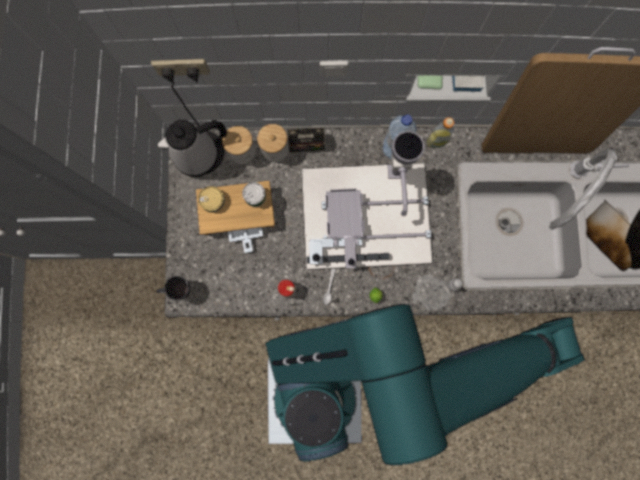

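View pics/scene0.png

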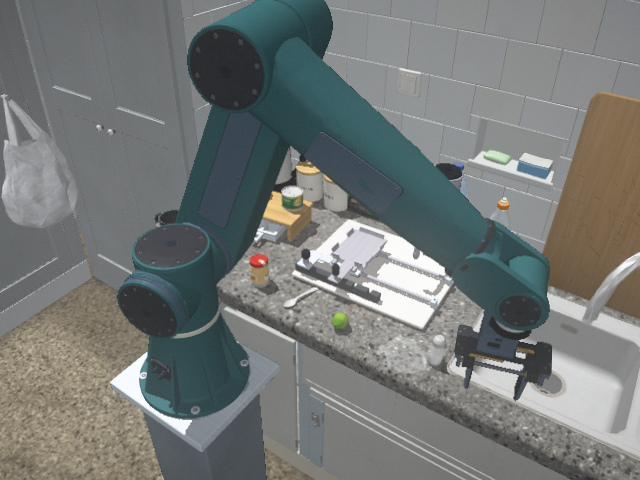

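The top view shows the riser at (235,208) with the tab near (248,243). The depositor plate is at (303–432, 165–270), the knob near (317,247) and the jar, spoon and lime at the front. Next I'll write the helpers and measure.

```bash
cat > h.py <<'E'
import numpy as np, cv2
from scipy.spatial.transform import Rotation as R
from cell import env
def cam(name,obs=None):
    p=env.camera_params(name); K=np.array(p["intrinsics"])
    if name=="wrist":
        o=obs or env.get_obs(); T=np.array(p["tool_from_camera"]); Rt=R.from_quat(o["tcp_rot"]).as_matrix()
        return K,p["k1"],Rt@T[:3,3]+np.array(o["tcp_pos"]),Rt@T[:3,:3]
    return K,p["k1"],np.array(p["xyz"]),R.from_quat(p["rotation"]).as_matrix()
def rays(c,px):
    K,k1,x,Rm=c; px=np.atleast_2d(np.asarray(px,float))
    u=cv2.undistortPoints(px.reshape(-1,1,2),K,np.array([k1,0,0,0,0.]))[:,0]
    return np.c_[u[:,0],-u[:,1],-np.ones(len(u))]@Rm.T
def onplane(c,px,z):
    d=rays(c,px); return c[2]+d*((z-c[2][2])/d[:,2])[:,None]
def proj(c,P):
    K,k1,x,Rm=c; q=(np.atleast_2d(P)-x)@Rm; u=np.c_[q[:,0],-q[:,1]]/-q[:,2:]
    u=u*(1+k1*(u**2).sum(1,keepdims=True)); return u*[K[0,0],K[1,1]]+[K[0,2],K[1,2]]
def shot(name,fn):
    o=env.get_obs(); im=env.capture(name)[:,:,::-1].copy(); cv2.imwrite("pics/"+fn,im); return im,cam(name,o)
E
python3 - <<'E'
from h import *
im=cv2.imread("pics/top0.png"); c=cam("top")
hsv=cv2.cvtColor(im,cv2.COLOR_BGR2HSV)
def big(m,n):
    cs,_=cv2.findContours(m,cv2.RETR_EXTERNAL,cv2.CHAIN_APPROX_NONE); k=max(cs,key=cv2.contourArea); return cv2.convexHull(k)[:,0]
def rect(h,z):
    P=onplane(c,h,z)[:,:2].astype(np.float32); return cv2.minAreaRect(P)
roi=np.zeros(im.shape[:2],np.uint8); roi[175:240,190:280]=1
m=cv2.inRange(hsv,(8,80,90),(25,255,255))*roi
print("riser",rect(big(m,0),74))
roi[:]=0; roi[150:280,290:440]=1
m=cv2.inRange(hsv,(0,0,200),(179,40,255))*roi
m=cv2.morphologyEx(m,cv2.MORPH_CLOSE,np.ones((5,5)))
for z in(0,10): print("plate",rect(big(m,0),z))
cv2.imwrite("pics/c0.png",cv2.resize(im[160:310,160:440],None,fx=2.85,fy=2.85,interpolation=cv2.INTER_CUBIC))
E
```

```text
riser ((660.295166015625, 270.5576171875), (167.24143981933594, 262.91253662109375), 6.102127552032471)
plate ((638.9541015625, -186.693359375), (355.7026672363281, 437.32513427734375), 2.0461392402648926)
plate ((637.0238647460938, -185.899169921875), (353.9389953613281, 435.1568298339844), 2.0461349487304688)
```

View pics/c0.png

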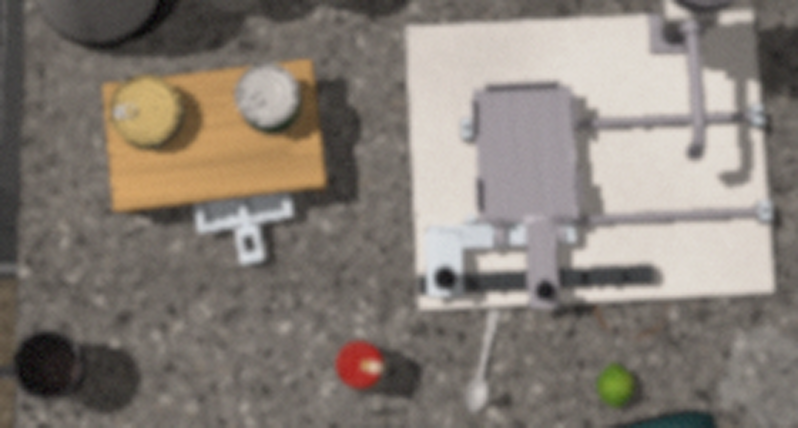

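The crop shows the tab ending near crop (252,262), the knob at (446,278) and the carrier handle at (545,290). The mug, jar, spoon and lime lie along the front. I'll lift, square the tool up and swing the wrist camera over the front of the work.

The rows are not in the units I measure in: shifts go in units of 5 mm and turns go in units of 0.2 rad. I convert before sending: -50 mm is -10, -45 mm is -9, 0.123 rad is 0.615.

```bash
python3 nudge.py '[{"tz":-9, "wz":0.615}, {"tz":-9, "wz":0.615}, {"tx":7.2, "ty":-6.6}, {"tx":7.2, "ty":-6.6}, {"tx":7.2, "ty":-6.6}, {"tx":7.2, "ty":-6.6}, {"tx":7.2, "ty":-6.6}, {"tx":7.2, "ty":-6.6}, {"tx":7.2, "ty":-6.6}, {"tx":7.2, "ty":-6.6}, {"tx":0.4, "ty":-10}, {"tx":0.4, "ty":-10}, {"tx":0.4, "ty":-10}, {"tx":0.4, "ty":-10}, {"tx":0.4, "ty":-10}, {"tx":0.4, "ty":-10}, {"tx":0.4, "ty":-10}, {"tx":0.4, "ty":-10}, {"tx":0.4, "ty":-10}, {"tx":0.4, "ty":-10}]' 91
cat >> h.py <<'E'
def tool():
    o=env.get_obs(); Rt=R.from_quat(o["tcp_rot"]).as_matrix(); return np.array(o["tcp_pos"]),Rt,np.degrees(np.arctan2(Rt[1,0],Rt[0,0]))
def to(P,yaw):
    p,Rt,y=tool(); print("delta tool",(Rt.T@(np.array(P)-p)).round(1),"rz",round(-np.radians(yaw-y),4))
E
python3 - <<'E'
from h import *
im,c=shot("wrist","w1.png"); print(tool()[0],tool()[2]); 
E
```

```text
time: 2.6
tcp_pos: [474.7, 103.7, 303.9]
tcp_rot: [1.0, 0.018, 0.0, 0.0]
ft_force: [1.2, 0.0, 0.4]
opening: 90.7
grip_force: 0.0
[474.66447078 107.5635241  303.93732163] 2.115846917214423
```

View pics/w1.png

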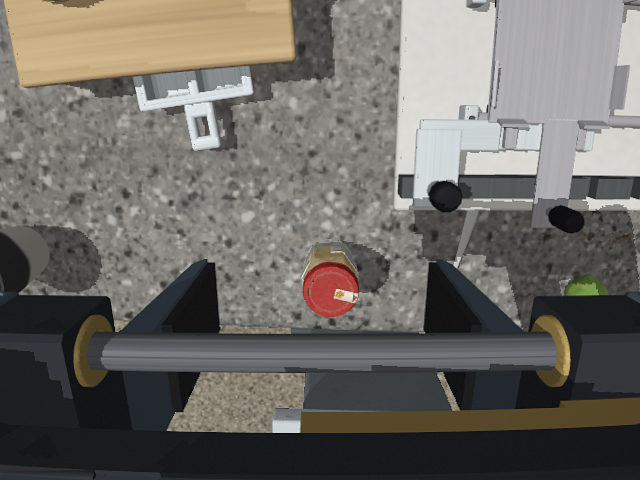

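The wrist view shows the pan rim's front corners at (138,110) and (253,95), and the tab end from (193,150) to (220,146). The board's front corners are at (24,86) and (295,61). The knob is at (445,193) and the carrier handle at (568,218).

```bash
python3 - <<'E'
from h import *
im,c=shot("wrist","w2.png"); print(tool()[0],tool()[2])
g=cv2.cvtColor(im,cv2.COLOR_BGR2GRAY); print("diff",np.abs(g.astype(int)-cv2.imread("pics/w1.png",0)).mean())
f=lambda px,z:onplane(c,px,z)[:,:2].round(1)
a=f([[138,110],[253,95]],32); d=a[0]-a[1]; print("rim",a.tolist(),np.hypot(*d),"yaw",np.degrees(np.arctan2(-d[0],d[1])))
a=f([[193,150],[220,146]],28); d=a[0]-a[1]; print("tab end",a.tolist(),np.hypot(*d))
a=f([[24,86],[295,61]],60); d=a[0]-a[1]; print("board",a.tolist(),np.hypot(*d),"yaw",np.degrees(np.arctan2(-d[0],d[1])))
print("jar",f([331,290],80),"mug",f([15,260],0),"lime",f([587,288],25))
# black knob/handle tops
m=cv2.inRange(g,0,45); m[230:]=0;m[:,:425]=0
n,l,s,ce=cv2.connectedComponentsWithStats(m)
print([(s[i].tolist(),ce[i].round(1).tolist()) for i in range(1,n) if s[i,4]>100])
print("knob",f([445,193],98),"handle",f([575,220],109))
t=cam("top"); print("top knob",onplane(t,[316.5,257.5],95)[0,:2],"handle",onplane(t,[351.2,261.8],100)[0,:2])
E
```

```text
[474.73321657 105.41472401 303.83265704] 2.2528260082640954
diff 8.185283203125
rim [[547.6, 298.1], [565.1, 180.3]] 119.09277895825592 yaw 8.4498831017723
tab end [[508.3, 244.0], [513.2, 215.4]] 29.01671931835162
board [[569.1, 398.7], [595.7, 137.3]] 262.7499191246307 yaw 5.810403907459065
jar [[378.9  95.5]] mug [[366.7 482.3]] lime [[ 366.4 -208. ]]
[([463, 175, 77, 3, 176], [501.2, 176.0]), ([576, 176, 64, 3, 116], [606.4, 177.1]), ([433, 181, 35, 32, 807], [449.7, 196.4]), ([552, 206, 37, 24, 679], [570.0, 218.5])]
knob [[484.9  -2.6]] handle [[ 467.2 -122.4]]
top knob [477.232122   -10.42909306] handle [ 460.62316457 -126.22607346]
```

```bash
python3 nudge.py '[{"wz":-0.535}, {"tx":3.6, "ty":-6}, {"tx":3.6, "ty":-6, "tz":9.6}, {"tx":3.4, "ty":-6, "tz":9.6}, {"tx":3.4, "ty":-6, "tz":9.6}, {"tz":9.6}, {}, {}]' 60
python3 - <<'E'
from h import *
im,c=shot("wrist","w3.png"); print(tool()[0],tool()[2])
E
```

```text
time: 3.7
tcp_pos: [528.1, 230.6, 113.5]
tcp_rot: [0.997, 0.071, 0.001, -0.0]
ft_force: [-0.5, -0.2, 0.6]
opening: 60.3
grip_force: 0.0
[528.53088195 230.79868905 114.1101869 ] 8.146104522790806
```

View pics/w3.png

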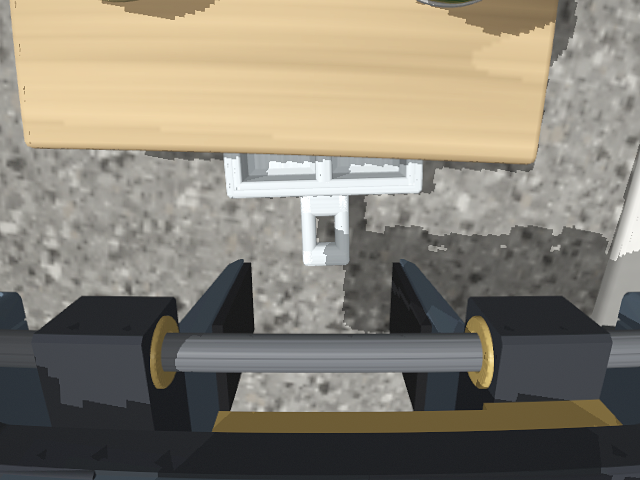

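The rim's front corners are at (228,196) and (422,191), and the tab end runs from (304,264) to (348,264). The tab is nearly centred between the fingers.

```bash
python3 - <<'E'
from h import *
c=cam("wrist"); f=lambda px,z:onplane(c,px,z)[:,:2]
a=f([[228,196],[422,191]],32); d=a[0]-a[1]; y=np.arctan2(-d[0],d[1]); print(np.hypot(*d),np.degrees(y))
ex=np.array([np.cos(y),np.sin(y)]); C=a.mean(0)+80*ex; print("pan",C,"tab",C-110*ex)
b=f([[304,264],[348,264]],28).mean(0); print("tab by end",b+18*ex, "pan",b+128*ex)
e=f([[28,148],[532,163]],74);d=e[0]-e[1];yr=np.arctan2(-d[0],d[1]);rx=np.array([np.cos(yr),np.sin(yr)]);O=e.mean(0)+80*rx
print("riser",O,np.degrees(yr),np.hypot(*d),"pan x in riser",(C-O)@rx)
to([*(b+18*ex),8],np.degrees(y))
E
```

```text
117.49410840365711 9.620059703613434
pan [636.67651086 247.11602359] tab [528.22337601 228.73349003]
tab by end [529.42798631 229.31718986] pan [637.88112117 247.69972342]
riser [661.52125395 269.7196287 ] 6.265820576548794 254.76206864616756 pan x in riser -27.163314547879185
delta tool [  0.4   1.7 106.1] rz -0.0257
```

```bash
python3 nudge.py '[{"tx":0.08, "ty":0.34, "tz":8, "wz":-0.13}, {"tz":8}, {"tz":5.2}, {}]' 60; python3 nudge.py '[{}, {}, {}, {}]' 20 25; python3 nudge.py '[{"tx":-3, "ty":-0.18}, {"tx":-5.6, "ty":-0.32}, {"tx":-5.6, "ty":-0.32}, {"tx":-5.6, "ty":-0.32}, {"tx":-5.6, "ty":-0.32}, {"tx":-2.8, "ty":-0.16}, {}, {}]' ; python3 nudge.py '[{}, {}, {}]' 60; python3 nudge.py '[{"tz":-10}, {"tz":-10}, {"tz":-10}, {"tx":5, "tz":-9}, {"tx":5}, {}, {}]'
python3 - <<'E'
from h import *
im,c=shot("wrist","w4.png"); print(tool()[0],tool()[2])
E
```

```text
time: 4.25
tcp_pos: [528.2, 229.0, 6.4]
tcp_rot: [0.996, 0.084, -0.0, 0.0]
ft_force: [0.1, -0.4, 0.6]
opening: 60.2
grip_force: 0.0
time: 4.75
tcp_pos: [528.4, 229.4, 6.7]
tcp_rot: [0.996, 0.084, 0.0, -0.0]
ft_force: [-2.4, -1.4, 11.0]
opening: 29.8
grip_force: 25.0
time: 5.75
tcp_pos: [385.7, 213.3, 6.3]
tcp_rot: [0.996, 0.084, -0.001, 0.0]
ft_force: [-12.6, 4.8, 20.3]
opening: 29.7
grip_force: 25.0
time: 6.12
tcp_pos: [387.4, 213.5, 5.9]
tcp_rot: [0.996, 0.084, -0.0, 0.0]
ft_force: [-0.6, -0.1, 0.8]
opening: 56.7
grip_force: 0.0
time: 7.0
tcp_pos: [435.9, 221.6, 200.2]
tcp_rot: [0.996, 0.084, -0.001, 0.0]
ft_force: [-0.5, 0.6, 0.1]
opening: 60.0
grip_force: 0.0
[435.84533888 221.57351696 200.17093161] 9.671797775066864
```

View pics/w4.png

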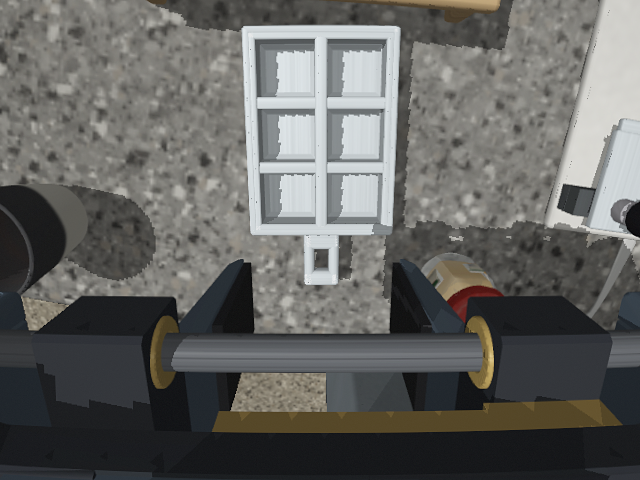

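The pan is fully out, with rim corners at (243,27), (400,27), (391,234) and (252,234). It is clear of the riser board at the top of the picture, and the jar at (470,290) is clear too.

```bash
python3 - <<'E'
from h import *
c=cam("wrist"); P=onplane(c,[[243,27],[400,27],[391,234],[252,234]],32)[:,:2]
C=P.mean(0); e=(P[0]+P[1]-P[2]-P[3])/2; w=(P[0]+P[3]-P[1]-P[2])/2
print("C",C,"size",np.hypot(*e),np.hypot(*w),"yaw",np.degrees(np.arctan2(e[1],e[0])),np.degrees(np.arctan2(-w[0],w[1])))
rx=np.array([np.cos(np.radians(6.2)),np.sin(np.radians(6.2))]);print((C-[661.5,269.7])@rx)
X=onplane(c,[[319,102],[319,168]],32)[:,:2].mean(0);print("web",X)
to([*C,130],9.67)
E
```

```text
C [493.09746854 231.99023724] size 159.53266998534448 115.8398684718587 yaw 9.640609508379189 9.635866863566763
-171.49016906545356
web [493.01074416 233.96207258]
delta tool [58.3 -0.7 70.1] rz 0.0
```

In the tool's units: -20 mm is -4, -2 mm is -0.4, 0.133 rad is 0.665.

```bash
python3 nudge.py '[{"tz":-4, "wz":0.665}, {"tx":2.6, "ty":8.4, "tz":-3.6}, {"tx":2.6, "ty":8.4, "tz":-3.6}, {"tx":2.6, "ty":8.4, "tz":-3.6}, {"tx":2.6, "ty":8.4, "tz":-3.6}, {"tx":2.6, "ty":8.4, "tz":-3.6}, {"tx":2.6, "ty":8.4, "tz":-3.6}, {"tx":2.8, "ty":8.4, "tz":-0.4}, {}, {}, {}]' 40
python3 - <<'E'
from h import *
im,c=shot("wrist","w5.png"); print(tool()[0],tool()[2])
E
```

```text
time: 8.43
tcp_pos: [538.8, -67.6, 330.6]
tcp_rot: [1.0, 0.018, -0.0, -0.0]
ft_force: [0.5, -0.1, 0.0]
opening: 40.0
grip_force: 0.0
[538.95351877 -67.65932578 330.73049256] 2.117265156697368
```

View pics/w5.png

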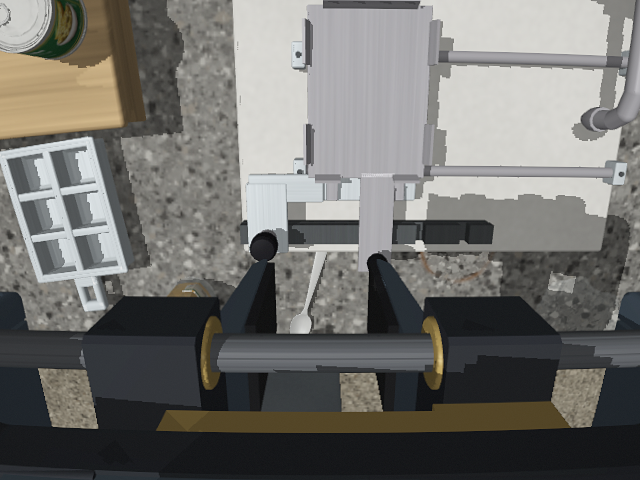

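The tray floor spans roughly columns 308–432 and rows 8–178. The knob top is at (264,244) and the handle top at (375,262). I'll enlarge the bay.

```bash
python3 - <<'E'
from h import *
im=cv2.imread("pics/w5.png"); k=im[0:190,280:450]; cv2.imwrite("pics/c5.png",cv2.resize(k,None,fx=3.1,fy=3.1,interpolation=cv2.INTER_CUBIC))
E
```

```text
(no output)
```

View pics/c5.png

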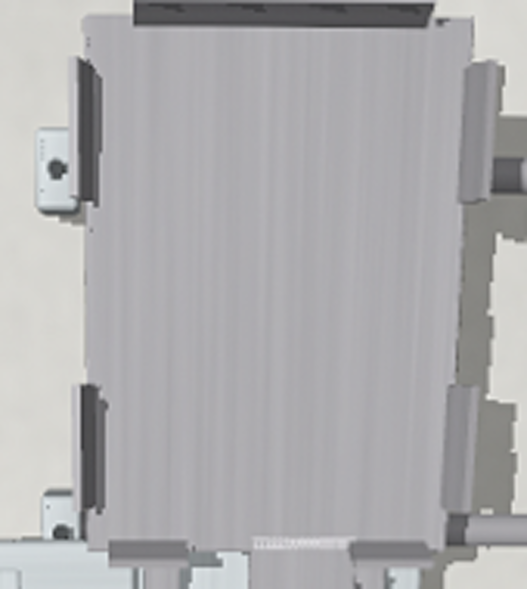

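Bay lip bases in the crop: left at columns 101 and 104 (rows 130 and 445), right at columns 463 and 445, back at row 26, front at row 541.

```bash
python3 - <<'E'
from h import *
c=cam("wrist"); q=lambda l:onplane(c,np.array(l)/3.1+[280,0],62)[:,:2]
L=q([[101,130],[104,445]]);Rr=q([[463,130],[445,445]]);B=q([[134,26],[434,24]]);F=q([[110,541],[435,541]])
ang=lambda d:np.degrees(np.arctan2(d[1],d[0]))
print("yaws",ang(L[0]-L[1]),ang(Rr[0]-Rr[1]),ang(B[0]-B[1])-90,ang(F[0]-F[1])-90)
y=np.radians(2.05);ex=np.array([np.cos(y),np.sin(y)]);ey=np.array([-ex[1],ex[0]])
xs=[(B@ex).mean(),(F@ex).mean()];ys=[(L@ey).mean(),(Rr@ey).mean()];print("size",xs[0]-xs[1],ys[0]-ys[1])
C=ex*np.mean(xs)+ey*np.mean(ys);print("bay",C)
O=q([[82,16],[473,18],[445,547],[87,549]]);print("outer",O.mean(0),np.linalg.norm(O-O[[1,2,3,0]],axis=1))
f=lambda px,z:onplane(c,px,z)[:,:2]
K=f([[264,244]],98)[0];H=f([[376,261]],108)[0];N=f([[590,122]],112)[0]
print("knob",K,"handle",H,"noz",N,"K-C",(K-C)@ex,(K-C)@ey,"H-C",(H-C)@ex,(H-C)@ey,"N-C",(N-C)@ex,(N-C)@ey)
t=cam("top");print("plate corners",onplane(t,[[303.2,169.5],[424,165],[431.5,262],[307,269]],8)[:,:2].round(0).tolist())
E
```

```text
yaws 2.3910784618351424 1.9071249769352432 2.9304661621510917 2.2017115074997946
size 159.51304744931156 112.59295280362485
bay [ 633.90320931 -111.51845634]
outer [ 633.86886292 -109.50714832] [120.09941105 164.03859219 120.08151236 164.5186426 ]
knob [486.29308437 -11.63693403] handle [ 475.98679663 -122.83276986] noz [ 618.35460961 -309.9635603 ] K-C -143.94272962556795 105.09784997857292 H-C -158.22007602924265 -5.658146929818227 N-C -22.63735057292658 -197.7618987559793
plate corners [[806.0, 34.0], [818.0, -401.0], [466.0, -413.0], [447.0, 24.0]]
```

```bash
python3 nudge.py '[{"tx":-1, "ty":-8.6}, {"tx":-1, "ty":-8.6, "tz":2}, {"tx":-1, "ty":-8.6, "tz":6}, {"tx":-1, "ty":-8.6, "tz":8}, {"tx":-1, "ty":-8.6, "tz":8}, {"tx":-1, "ty":-8.6, "tz":8}, {"tx":-0.8, "ty":-8.6, "tz":8, "wz":-0.655}, {}, {}]' 40
python3 - <<'E'
from h import *
im,c=shot("wrist","w6.png"); print(tool()[0],tool()[2]); to([494.2,232,9],9.65)
E
```

```text
time: 9.6
tcp_pos: [494.6, 231.2, 131.5]
tcp_rot: [0.997, 0.083, 0.0, -0.0]
ft_force: [-0.4, -1.0, -0.2]
opening: 39.8
grip_force: 0.0
[495.08340576 230.87293667 131.96192194] 9.499639208716669
delta tool [ -0.8  -1.2 123. ] rz -0.0026
```

```bash
python3 nudge.py '[{"tx":-0.16, "ty":-0.2, "tz":8}, {"tz":8}, {"tz":4}, {"tz":2.4}, {"tz":2.2}, {}]' 40; python3 nudge.py '[{}, {}, {}, {}, {}]' 4 40
```

```text
time: 10.4
tcp_pos: [493.7, 231.8, 7.9]
tcp_rot: [0.997, 0.083, -0.0, 0.0]
ft_force: [0.4, 0.4, 0.1]
opening: 39.9
grip_force: 0.0
time: 11.02
tcp_pos: [493.8, 231.9, 8.2]
tcp_rot: [0.997, 0.083, 0.0, -0.0]
ft_force: [-1.6, -0.5, 6.6]
opening: 9.6
grip_force: 40.0
```

In the tool's units: 38 mm is 7.6, 14 mm is 2.8, 0.065 rad is 0.325.

```bash
python3 nudge.py '[{"tz":-4}, {"tz":-8}, {"tz":-8}, {"tz":-8}, {"tz":-6.4, "wz":0.325}, {"wz":0.32}, {"tx":2.8, "ty":7.6}, {"tx":2.8, "ty":7.6}, {"tx":2.8, "ty":7.6}, {"tx":2.8, "ty":7.6}, {"tx":2.8, "ty":7.6}, {"tx":2.8, "ty":7.6}, {"tx":2.8, "ty":7.6}, {"tx":2.8, "ty":7.6}, {"tx":2.8, "ty":7.6}, {"ty":0.8}, {}, {}]'
python3 - <<'E'
from h import *
im,c=shot("wrist","w7.png"); print(tool()[0],tool()[2]); to([633.9,-109.5,71],2.15)
E
```

```text
time: 13.28
tcp_pos: [632.1, -108.2, 179.7]
tcp_rot: [1.0, 0.019, -0.0, -0.0]
ft_force: [0.9, -0.4, -3.0]
opening: 9.5
grip_force: 40.0
[ 632.28576599 -108.20822579  179.85429601] 2.215975279374086
delta tool [  1.6   1.4 108.9] rz 0.0012
```

View pics/w7.png

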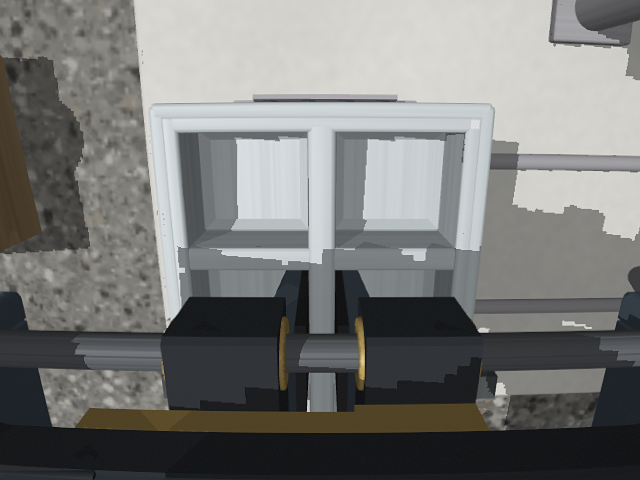

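The held pan's back rim corners are at (152,104) and (493,105), and the tray's back lip shows at columns 253–397, row 97.

```bash
python3 - <<'E'
from h import *
c=cam("wrist"); a=onplane(c,[[152,104],[493,105]],203.5)[:,:2]; d=a[0]-a[1]; y=np.arctan2(-d[0],d[1]); ex=np.array([np.cos(y),np.sin(y)])
print(np.hypot(*d),np.degrees(y),"pan",a.mean(0)-80*ex)
l=onplane(c,[[253,96],[397,97]],75)[:,:2];print("lip",l, "mid",l.mean(0))
E
```

```text
115.06607138528342 2.025000685700547 pan [ 632.07688373 -107.62814125]
lip [[ 716.98369537  -61.59860287]
 [ 719.82898242 -151.23541854]] mid [ 718.4063389 -106.4170107]
```

In the tool's units: 1.9 mm is 0.38, 1.7 mm is 0.34.

```bash
python3 nudge.py '[{"tx":0.34, "ty":0.38, "tz":6}, {"tz":8}, {"tz":4}, {}, {"tz":1.2}, {"tz":1.2}, {"tz":1.2}, {}]'
```

```text
time: 14.32
tcp_pos: [634.1, -110.9, 71.6]
tcp_rot: [1.0, 0.019, -0.0, -0.0]
ft_force: [-0.5, -0.3, -3.2]
opening: 9.7
grip_force: 40.0
```

```bash
python3 nudge.py '[{"tz":0.3}, {}]'; python3 nudge.py '[{}, {}, {}]' 36;  python3 nudge.py '[{"tz":-4}, {"tz":-8}, {"tx":-4, "tz":-8}, {"tx":-4, "tz":-8}, {"tx":-4}, {"tx":-4}, {}, {}]'
python3 - <<'E'
from h import *
im,c=shot("wrist","w8.png"); print(tool()[0],tool()[2],env.get_obs()["joints"])
E
```

```text
time: 14.58
tcp_pos: [634.4, -111.0, 70.5]
tcp_rot: [1.0, 0.019, 0.0, 0.0]
ft_force: [0.4, -0.4, -2.8]
opening: 9.8
grip_force: 40.0
time: 14.95
tcp_pos: [634.6, -111.0, 70.6]
tcp_rot: [1.0, 0.019, 0.0, 0.0]
ft_force: [-0.9, -0.2, -0.5]
opening: 35.4
grip_force: 0.0
time: 15.95
tcp_pos: [555.3, -114.1, 211.3]
tcp_rot: [1.0, 0.019, 0.001, 0.0]
ft_force: [0.1, -0.7, -0.7]
opening: 36.3
grip_force: 0.0
[ 555.30044543 -114.04612434  211.02787509] 2.172056288631572 [-2.43676287e-01  1.74439994e-01  2.00818922e+00  6.76546656e-06
  9.58051881e-01  1.28920673e+00]
```

View pics/w8.png

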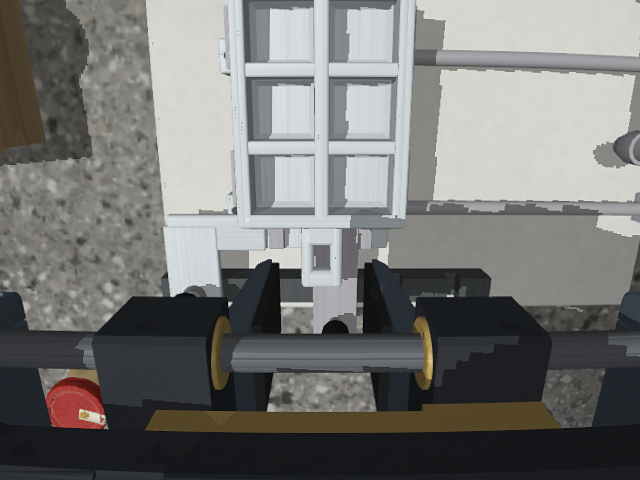

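The pan sits level between the lips with its tab between the front lips. Its front rim corners are at (240,228) and (405,226), and the tab end runs from (304,286) to (341,286). No more views are left, so I'll work numerically from here.

```bash
python3 - <<'E'
from h import *
c=cam("wrist"); a=onplane(c,[[240,228],[405,226]],94)[:,:2]; d=a[0]-a[1]; y=np.arctan2(-d[0],d[1]); ex=np.array([np.cos(y),np.sin(y)])
print(np.hypot(*d),np.degrees(y),"pan",a.mean(0)+80*ex,"tabend",onplane(c,[[304,286],[341,286]],90).mean(0)+128*np.r_[ex,0])
f=lambda px,z:onplane(c,px,z)[:,:2]
print("handle top",f([335,327],108))
# knob, measured on older pictures: w2 at its own pose
im=cv2.imread("pics/w5.png",0); m=(im<40).astype(np.uint8); m[:228]=0;m[262:]=0;m[:,:246]=0;m[:,280:]=0
n,l,s,ce=cv2.connectedComponentsWithStats(m);print(s[1:].tolist(),ce[1:].round(1).tolist())
E
```

```text
116.01377806392387 2.8521130957264145 pan [ 633.88747227 -110.13456977] tabend [ 635.46725486 -109.55082117   90.        ]
handle top [[ 483.82066683 -125.75262078]]
[[250, 232, 28, 29, 553]] [[264.4, 246.5]]
```

In the tool's units: -23 mm is -4.6, 3 mm is 0.6, -0.1745 rad is -0.8725.

```bash
python3 nudge.py '[{"tx":-4.4, "ty":-7.2, "tz":0.8}, {"tx":-4.4, "ty":-7.2, "tz":0.8}, {"tx":-4.6, "ty":-7.2, "tz":0.6}, {"wz":-0.8725}, {"wz":-0.8725}, {"wz":-0.8725}, {"wz":-0.8725}, {"wz":-0.8725}, {"wz":-0.8725}, {"wz":-0.8725}, {"wz":-0.8725}, {"wz":-0.8725}, {}, {}]' 60
python3 - <<'E'
from h import *
im,c=shot("wrist","w9.png"); print(tool()[0],tool()[2])
px=proj(c,[483,-9,98])[0];print("expect",px)
g=cv2.cvtColor(im,cv2.COLOR_BGR2GRAY); m=(g<45).astype(np.uint8); x0,y0=(px-60).astype(int); k=np.zeros_like(m); k[y0:y0+120,x0:x0+120]=m[y0:y0+120,x0:x0+120]
n,l,s,ce=cv2.connectedComponentsWithStats(k);print([(s[i].tolist(),ce[i].round(1).tolist(),onplane(c,ce[i],92)[0,:2].round(1).tolist()) for i in range(1,n) if s[i,4]>80])
for r in range(y0,y0+120,5): print("".join("#" if v<45 else("+" if v<90 else ".") for v in g[r,x0:x0+120:3]))
E
```

```text
time: 17.75
tcp_pos: [483.7, -8.5, 199.5]
tcp_rot: [0.695, 0.719, 0.0, -0.0]
ft_force: [0.3, -0.6, 0.2]
opening: 60.2
grip_force: 0.0
[483.65465297  -8.5545415  199.47063463] 91.96705545498442
expect [321.58651847 233.87606065]
[([298, 210, 39, 44, 1381], [317.0, 231.6], [479.9, -9.2])]
+..............+++++++++................
.......+.......+++++++.+................
.......+.............+.+................
...............+++++++++................
+.......................................
........................................
.......+................................
.......+................................
................#######.................
..............##########+...............
.............############...............
.............#############..............
.............#############..............
.............############+..............
.............+###########...............
...............#########................
.....++........+++###+.+................
...............+++++...+................
...............+++.....+................
...............+++++++++................
...............+++++++++................
...............+.....+++................
...............+.+++++++................
...............+...+++++................
```

In the tool's units: -3 mm is -0.6, -0.4 mm is -0.08.

```bash
python3 nudge.py '[{"tx":-0.08, "ty":-0.6, "tz":8}, {"tz":8}, {"tz":8}, {"tz":2.4}, {}]' 60; python3 nudge.py '[{}, {}, {}, {}]' 20 25; python3 nudge.py '[{"tz":-1}, {"tz":-1}, {"tz":-0.8}, {}]'
```

```text
time: 18.42
tcp_pos: [480.5, -9.1, 67.5]
tcp_rot: [0.694, 0.72, -0.0, -0.0]
ft_force: [-0.3, 0.0, 0.5]
opening: 60.1
grip_force: 0.0
time: 18.92
tcp_pos: [480.9, -9.1, 67.9]
tcp_rot: [0.694, 0.72, 0.0, 0.0]
ft_force: [-0.2, 0.4, 4.2]
opening: 27.0
grip_force: 25.0
time: 19.42
tcp_pos: [480.8, -9.1, 81.8]
tcp_rot: [0.694, 0.72, 0.0, 0.0]
ft_force: [5.6, 0.3, -6.2]
opening: 26.8
grip_force: 25.0
```

The rows are not in the units I measure in: shifts go in units of 5 mm and turns go in units of 0.2 rad. I convert before sending: -20 mm is -4, -10 mm is -2.

```bash
python3 nudge.py '[{"tx":-2}, {"tx":-4}, {"tx":-4}, {"tx":-4}, {"tx":-4}, {"tx":-4}, {"tx":-4}, {"tx":-4}, {"tx":-4}, {"tx":-4}, {"tx":-4}, {"tx":-2}, {}, {}]'
```

```text
time: 21.18
tcp_pos: [488.9, -229.1, 81.4]
tcp_rot: [0.694, 0.72, 0.0, 0.0]
ft_force: [5.5, -0.8, -6.9]
opening: 26.9
grip_force: 25.0
```

In the tool's units: 5 mm is 1, 4 mm is 0.8.

```bash
python3 nudge.py '[{"tz":1}, {"tz":1}, {"tz":0.8}, {}, {}]'
```

```text
time: 21.8
tcp_pos: [489.0, -229.1, 67.7]
tcp_rot: [0.694, 0.72, 0.0, 0.0]
ft_force: [2.1, -1.4, 3.8]
opening: 26.9
grip_force: 25.0
```

In the tool's units: -40 mm is -8, -39 mm is -7.8, 0.1745 rad is 0.8725.

```bash
python3 nudge.py '[{}, {}, {}]' 60; python3 nudge.py '[{"tz":-6}, {"tz":-8}, {"tz":-8}, {"tx":-7.8, "ty":-1.4, "tz":-4.4}, {"tx":-7.8, "ty":-1.4}, {"tx":-8, "ty":-1.4}, {"wz":0.8725}, {"wz":0.8725}, {"wz":0.8725}, {"wz":0.8725}, {"wz":0.8725}, {"wz":0.8725}, {"wz":0.8725}, {"wz":0.8725}, {"wz":0.8725}, {}, {}]' 50
python3 - <<'E'
from h import *
im,c=shot("wrist","w10.png"); print(tool()[0],tool()[2])
g=cv2.cvtColor(im,cv2.COLOR_BGR2GRAY)
def blob(P,z,w=55):
    px=proj(c,P)[0]; x0,y0=(px-w).astype(int); x0=max(x0,0);y0=max(y0,0); k=(g[y0:y0+2*w,x0:x0+2*w]<45).astype(np.uint8)
    n,l,s,ce=cv2.connectedComponentsWithStats(k)
    for i in range(1,n):
        if s[i,4]>80: print(px.round(),s[i].tolist(),(ce[i]+[x0,y0]).round(1),onplane(c,ce[i]+[x0,y0],z)[0,:2].round(1))
    return x0,y0
print("handle"); x0,y0=blob([472.3,-348,109],105)
for r in range(y0,y0+110,5): print("".join("#" if v<45 else("+" if v<90 else ".") for v in g[r,x0:x0+110:3]))
print("knob"); blob([488.9,-229,100],97)
E
```

```text
time: 22.18
tcp_pos: [488.3, -228.8, 67.2]
tcp_rot: [0.694, 0.72, -0.0, -0.0]
ft_force: [-0.6, 0.3, 1.0]
opening: 54.2
grip_force: 0.0
time: 24.3
tcp_pos: [472.0, -347.6, 199.3]
tcp_rot: [1.0, 0.021, -0.0, -0.0]
ft_force: [0.1, 0.1, 0.1]
opening: 50.1
grip_force: 0.0
[ 472.05575081 -347.60888709  199.36613065] 2.350563516050704
handle
[323. 235.] [39, 30, 33, 40, 989] [322.6 229.5] [ 475.1 -347.5]
.....................................
.....................................
.....................................
.....................................
.....................................
.....................................
.................+#+.................
...............#######+..............
..............#########+...++++++++++
.............+##+#######..+++++++++++
.........++..##+########.............
.............###########...........++
.......+.++...#########+.........++..
..........+....#######..........+++..
..........................+..........
+....................................
+++..................................
.....................................
...............+.....................
.....................................
....................+................
...................++................
knob
[143. 200.] [0, 26, 27, 29, 272] [106.2 182.1] [ 499.4 -203.9]
[143. 200.] [40, 32, 48, 44, 1258] [152.7 198.6] [ 489.4 -234.6]
```

In the tool's units: 6 mm is 1.2, 2 mm is 0.4, 0.004 rad is 0.02.

```bash
python3 nudge.py '[{"tx":0.4, "tz":8, "wz":0.02}, {"tz":8}, {"tz":8}, {"tz":1.2}, {}]' 50; python3 nudge.py '[{}, {}, {}, {}]' 15 30; python3 nudge.py '[{"tx":-2}, {"tx":-3}, {"tx":-3}, {"tx":-3}, {"tx":-2}, {"tx":-1}, {"tx":-0.4}, {"tx":-0.4}]'
```

```text
time: 24.98
tcp_pos: [474.5, -347.8, 74.1]
tcp_rot: [1.0, 0.017, 0.0, 0.0]
ft_force: [0.5, -0.0, 0.8]
opening: 50.0
grip_force: 0.0
time: 25.48
tcp_pos: [474.4, -347.8, 74.1]
tcp_rot: [1.0, 0.017, 0.0, 0.0]
ft_force: [-1.9, 1.0, 7.4]
opening: 21.1
grip_force: 30.0
time: 26.48
tcp_pos: [400.1, -350.6, 74.0]
tcp_rot: [1.0, 0.017, 0.001, 0.0]
ft_force: [1.7, 0.5, 7.7]
opening: 21.4
grip_force: 30.0
```

```bash
for i in 1 2 3 4; do python3 nudge.py '[{"tx":-0.2}, {"tx":-0.2}]' | egrep 'tcp_pos|ft_f'; done
```

```text
tcp_pos: [398.2, -350.6, 74.0]
ft_force: [1.7, 0.4, 8.4]
tcp_pos: [396.2, -350.7, 74.0]
ft_force: [1.3, 0.7, 8.1]
tcp_pos: [394.8, -350.9, 74.1]
ft_force: [12.8, 1.8, 0.2]
tcp_pos: [394.7, -351.5, 74.3]
ft_force: [31.2, 3.0, -12.8]
```

In the tool's units: 4 mm is 0.8, 1 mm is 0.2.

```bash
python3 nudge.py '[{"tx":0.8}, {"tx":0.8}, {"tx":0.7}, {"tx":0.2}, {}, {}, {}, {}, {}, {}, {}, {}, {}, {}, {}, {}]'
python3 - <<'E'
from h import *
im,c=shot("wrist","w11.png");p=tool()[0];print(p)
y=np.radians(2.15);ex=np.array([np.cos(y),np.sin(y)]);ey=np.array([-ex[1],ex[0]])
# predicted nozzle, dep origin from knob; cups from handle
O=np.array([618.8,-218.5]);N=O-85*ey;B=p[:2]+170*ex+12*ey
for n,q in(("far",(50,27)),("mid",(0,27)),("near",(-50,27))):
    d=B+q[0]*ex+q[1]*ey-N; print(n,(d@ex).round(1),(d@ey).round(1))
E
```

```text
time: 29.48
tcp_pos: [404.7, -350.4, 74.0]
tcp_rot: [1.0, 0.017, 0.0, 0.0]
ft_force: [0.9, -0.1, 8.1]
opening: 21.2
grip_force: 30.0
[ 404.66196478 -350.37655476   73.99755448]
far 1.1 0.2
mid -48.9 0.2
near -98.9 0.2
```

```bash
python3 nudge.py '[{"tx":1.2}, {"tx":2.4}, {"tx":2.8}, {"tx":2.4}, {"tx":1.1}, {}, {}, {}, {}, {}, {}, {}, {}, {}, {}, {}]'; python3 nudge.py '[{}]'|grep pos; python3 nudge.py '[{"tx":1.2}, {"tx":2.4}, {"tx":2.8}, {"tx":2.4}, {"tx":1.2}, {}, {}, {}, {}]'; python3 nudge.py '[{}, {}, {}]' 60;  python3 nudge.py '[{"tz":-4}, {"tz":-6}, {"tz":-8}, {"tx":-4, "tz":-6}, {}, {}]'
python3 - <<'E'
from h import *
im,c=shot("wrist","w12.png");print(tool()[0])
y=np.radians(2.15);ex=np.array([np.cos(y),np.sin(y)]);ey=np.array([-ex[1],ex[0]])
H=np.array([504.6,-346.7]);B=H+170*ex+12*ey
g=cv2.cvtColor(im,cv2.COLOR_BGR2GRAY)
# handle blob where expected; pan rim front corners expected vs bright pan blob edges along tab
px=proj(c,[*H,107])[0].astype(int);print("handle px",px)
k=(g[px[1]-40:px[1]+40,px[0]-40:px[0]+40]<45).astype(np.uint8);n,l,s,ce=cv2.connectedComponentsWithStats(k)
print([(s[i,4],onplane(c,ce[i]+px-40,105)[0,:2].round(1)) for i in range(1,n) if s[i,4]>80])
E
```

```text
time: 31.52
tcp_pos: [454.2, -348.6, 74.0]
tcp_rot: [1.0, 0.017, 0.0, 0.0]
ft_force: [2.3, 0.2, 7.9]
opening: 21.2
grip_force: 30.0
tcp_pos: [454.2, -348.6, 74.0]
time: 32.78
tcp_pos: [504.2, -346.9, 74.1]
tcp_rot: [1.0, 0.017, 0.0, 0.0]
ft_force: [1.6, 1.1, 7.2]
opening: 20.8
grip_force: 30.0
time: 33.15
tcp_pos: [503.7, -346.5, 73.2]
tcp_rot: [1.0, 0.017, -0.0, -0.0]
ft_force: [0.6, -0.6, -0.7]
opening: 48.0
grip_force: 0.0
time: 33.9
tcp_pos: [484.2, -347.2, 193.6]
tcp_rot: [1.0, 0.017, 0.0, 0.0]
ft_force: [-0.6, 0.2, -0.2]
opening: 60.3
grip_force: 0.0
[ 484.06730405 -347.00529499  193.00147837]
handle px [322 205]
[(np.int32(984), array([ 504.1, -346.4]))]
```

```bash
python3 -c "
from cell import env
print(env.job_done())"
```

```text
the job is handed in; nothing more can be done
None
```

I handed the job in at about 34 s of the 72 s allowed: the pan is loaded, the carriage is at its last notch, and the far, middle and near cups were brought under the nozzle in that order. The near cup was left there and the gripper is clear. No verdict was printed. That the pin is fully home rests on force and height readings only, as I had no pictures left to check it by eye.

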